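# Press a power board home in the corner of a soldering fixture and hold it

## Robot

A 6-joint arm with a two-finger parallel gripper is mounted at the origin on the work surface. World frame = base frame: x ahead of the robot, y to its left, z up, the work surface at z = 0. Lengths are in m, angles in rad, forces in N, time in s.
With the tool pointing down it reaches from about 0.3 to 0.875 m from the base axis. Payload 6.4 kg.
Tool frame: the origin (TCP) lies on the centre line of the jaws, within the pads' length; the fingertips stand bot.tip_extent ahead of it and the grasp point (between the pads) lies 6 mm ahead of it (bot.tip_extent is the distance from the TCP to the fingertips, in m); z points along the fingers, y is the direction in which the jaws open and shut (so a half turn about z gives the same grasp; the last joint's range is limited). The gripper opens to 85 mm and grips with 20 to 120 N. Pads are 22 mm wide; open, the fingers measure 114 mm over their backs; the gripper's body (76 mm by 85 mm) begins 54 mm behind the grasp point. The pads swing forward as they close: fully open they stand 13 mm farther back than shut.
Start: joints at [-1.308, 0.181, 1.607, -0, 1.354, -0.206], TCP at [0.26, -0.513, 0.256] pointing down, gripper open.
Joint ranges: [-2.99, 2.99], [-0.89, 2.07], [0.3, 2.58], [-1.14, 4.28], [0, 2.63], [-3.12, 3.12]. Speed limits (rad/s): [2.57, 2.57, 3.01, 3.14, 3.14, 3.14].

## Interface

Orientations are given as a 3x3 rotation matrix whose columns are the frame's x, y, z axes.
In Python, from plant import bot gives the robot as it stands.
- The arm moves only by the tool step_arm, never from a script. Its argument "increments" is one flat list of numbers, 7 for each row, row after row: the turn, a rotation vector about the tool's x, y, z in degrees, then the shift along the tool's x, y, z in m, then the opening, from -1 (shut) to 1 (fully open). In form: [rx, ry, rz, tx, ty, tz, hand, rx, ry, rz, tx, ty, tz, hand, ...]. A call has exactly 8 rows; each row is the pose to reach, as a shift and turn from the pose measured when the call began, along the tool's axes at that moment; what a row does not reach only later rows make up. A row lasts 1/10 s, in which the tool goes at most 50 mm and 8.59 degrees, less where a joint would pass 70% of its speed; a pose out of reach is approached as far as the arm can. A call with a gripper value outside its range is refused whole. The fingers move at their own pace and stop on an object; the grip force is fixed at half the most. Time passes only in rows, so rows that repeat a pose let the fingers close, or fill a call up. It gives the time, the measured TCP pose, the force and the opening at its end, in the units of the state.
- bot.sense(): the state, without advancing time (a new reading comes with each control period).
- bot.capture(name): name is "side" or "top"; returns the picture (384x512x3 uint8, red, green, blue); there is no depth.
- bot.camera_model(name): a dict with "camera_matrix" (3x3 intrinsics, pixels), "k1" (the pictures are not rectified: a ray, as slopes to the right and down, at radius r is drawn at 1 + k1 r^2 times it, then the intrinsics apply), "pose" (4x4, takes a point from camera to world coordinates). Camera axes: x right, y down, z forward; pixel columns grow to the right and rows downward; lengths in m; the calibration is good to about 2 mm. A picture is of the moment at which its call begins. camera_model takes no time and is no camera call.
- bot.job_done(): hands the job in, once; it reports no verdict.
The state is a dict: "time_s": time; "joint_pos": joint angles; "joint_vel": joint speeds; "joint_efforts": joint torques, N m; "tool_pos": TCP position; "orientation": TCP orientation; "contact_force": force on the tool from outside, world axes, zero at the start; "moment": the same for the moment, N m; "opening": opening from 0.0 (shut) to 1.0 (fully open).
Only numpy, scipy, OpenCV 4.12 (cv2) and the standard library are available. Lean on these libraries where they do the work, as an engineer would, in place of code of your own. Each camera call takes 0.05 s, during which the arm holds its last target.

## Task

Pick up the blue power board by the aluminium heat sink on it, lay it flat on the two narrow raised white rails of the soldering fixture with its long edge along the longer yellow stop, then slide it into the corner until its long edge touches the long stop and its short edge touches the short stop, and keep pressing it gently but surely against both so that it sits square, ready to be tacked. Either way round will do. Finish while still gripping the heat sink and pressing: do not let go, and leave the other things on the bench where they are.

Things in the scene. Friction and masses are not known exactly. Their poses are not given: they have to be found in the camera images.
- board_mid (a point): centre of the power board, 20.5 mm above its underside. Loose blue board 130 (x) x 100 (y) x 5 mm, 250 g (varies), flat on the bench, z up; in its middle a rigid aluminium heat sink 60 (x) x 36 mm (y), rising 36 mm above the board's top, its top 20.5 mm above this point. Grip it across its 36 mm (along y); the board sticks out 32 mm beyond it there: fingertips stay above the board
- corner (a point): inner corner of the fixed, dark soldering fixture (base 200 x 170 x 10 mm), at rail-top height, 40 mm above the bench; z up. Long stop's face: plane y = 0, from here 150 mm along -x. Short stop's face: plane x = 0, 100 mm along +y. Stops rise 16 mm above the rails. Pressed home, the board's centre is at x = -65, y = +50 mm from here, its x axis along this x (either way round)
- rail_a: one of two narrow fixed rails of slippery white plastic (friction about 0.2), 10 mm wide, tops at the corner point's height, running along the corner's y from y = +2 to +122 mm; this one's middle line is at x = -105 mm from the corner. Origin on the bench below the rail's middle
- rail_b: the other rail, alike, its middle line at x = -25 mm from the corner
- long_stop: the long yellow stop of the fixture (150 mm long, 12 mm thick; fixed, rigid), axes parallel to the corner's. Origin on the bench below the middle of its length and thickness
- short_stop: the short yellow stop of the fixture (112 mm over all, 12 mm thick; fixed, rigid), axes parallel to the corner's. Origin on the bench below the middle of its length and thickness
- plain_board: bystander: a smaller blue circuit board without heat sink, 100 x 80 x 5 mm, flat on the bench; origin at the centre of its underside
- solder_spool: bystander: reel of solder wire with green flanges, 60 mm across, 50 mm high, standing; origin at the centre of its underside
- spray_can: bystander: white spray can, 60 mm across, 170 mm high; origin at the centre of its underside
- flux_jar: bystander: small amber jar with a black cap, 48 mm across, 50 mm high; origin at the centre of its underside
- red_box: bystander: red box, 90 x 150 x 50 mm; origin at the centre of its underside
- cutters: bystander: side cutters with orange handles, about 145 mm long, 12 mm high, lying flat; origin near their pivot
- flux_brush: bystander: small brush, 160 mm long, lying flat; origin about half-way along
Not all that is in view belongs to the job. Of the things that look like the part that bears board_mid, the largest one is meant.

How it is judged:
On the way:
1. the power board rests flat on both rails (z of board_mid in the frame of corner between 0.0175 and 0.0235 m and angle between board_mid's own z axis and vertical below 0.04 rad and contact force between power_board and rail_a above 0.1 N and contact force between power_board and rail_b above 0.1 N), for 0.1 s.
At the end, for the whole second after the job is handed in: Heat sink still gripped (over 2 N, grasp point within 40 mm of the board's centre), board still, flat on the rails (height within 3 mm, tilt under 0.04 rad), within 2.5 mm of home along both stops, square within 0.03 rad, pressing on each stop with over 1 N (z of board_mid in the frame of corner between 0.0175 and 0.0235 m and angle between board_mid's own z axis and vertical below 0.04 rad and x of board_mid in the frame of corner between -0.068 and -0.0625 m and y of board_mid in the frame of corner between 0.0475 and 0.053 m and angle between the x axis of board_mid and the x axis of corner, either way round below 0.03 rad and contact force between power_board and long_stop above 1 N and contact force between power_board and short_stop above 1 N and contact force between power_board and the fingers above 2 N and distance between the grasp point and board_mid below 0.04 m and linear speed of power_board below 0.02 m/s); the arm keeps its last pose, push and grip.
It fails at once if the board is rammed against a stop with more than 50 N (contact force between power_board and long_stop above 50 N or contact force between power_board and short_stop above 50 N).
It fails at once if another thing on the bench is moved by more than 30 mm (distance of any of plain_board, solder_spool, spray_can, flux_jar, red_box, cutters, flux_brush from where it was at the start of the episode above 0.03 m).
It also fails if it takes over 50 s, if anything falls off the work surface, if the arm or the gripper's body presses on something with over 40 N, if the wrist force passes 120 N, or if a joint passes its speed limit or range.

## Working session

There is one attempt and no reset: what is moved stays moved. The work goes in short steps, Python scripts to look and compute and a tool call to move; the robot and the scene stay as the last step left them, time stands still between calls to the robot, and variables do not carry over. Pictures are saved under pics/ and viewed, and the job is handed in when it is done.

Besides the shell and the picture viewer there is one more tool, called by a JSON object that holds its "api" and its "payload", one argument or row to a line. step_arm: Moves the arm, as the interface text tells. Its arguments: {"type":"object","properties":{"increments":{"type":"array","items":{"type":"number"}}},"required":["increments"]}

```bash
ls; mkdir -p pics; python3 - <<'E'
from plant import bot
import cv2
for n in("top","side"):
    im=bot.capture(n); cv2.imwrite(f"pics/{n}0.png",im[:,:,::-1])
    c=bot.camera_model(n); print(n,c)
print(bot.sense(),bot.tip_extent)
E
```

```text
pics
top {'camera_matrix': array([[461.23716713,   0.        , 259.56920007],
       [  0.        , 461.23716713, 199.74669779],
       [  0.        ,   0.        ,   1.        ]]), 'k1': -0.10812593615157244, 'pose': array([[-2.32037806e-04, -9.86227798e-01,  1.65392493e-01,
         2.74607210e-01],
       [-9.99950905e-01, -1.40958876e-03, -9.80819633e-03,
         1.63583380e-02],
       [ 9.90625127e-03, -1.65386648e-01, -9.86179052e-01,
         1.83277178e+00],
       [ 0.00000000e+00,  0.00000000e+00,  0.00000000e+00,
         1.00000000e+00]])}
side {'camera_matrix': array([[374.31798301,   0.        , 257.52727815],
       [  0.        , 374.31798301, 189.36419124],
       [  0.        ,   0.        ,   1.        ]]), 'k1': 0.030878261279112088, 'pose': array([[-0.99900617, -0.03164199,  0.03139201,  0.52150165],
       [-0.04353312,  0.54148553, -0.83958221,  1.12725829],
       [ 0.00956774, -0.8401144 , -0.54232486,  0.7940734 ],
       [ 0.        ,  0.        ,  0.        ,  1.        ]])}
{'time_s': 0.1, 'joint_pos': array([-1.30828127e+00,  1.81502595e-01,  1.60789278e+00, -1.69470130e-06,
        1.35380335e+00, -2.06275266e-01]), 'joint_vel': array([-0.00132417, -0.00179591, -0.00295856,  0.00103892, -0.00104549,
       -0.00170724]), 'joint_efforts': array([ 2.49969034e-04, -4.45877695e+01, -3.52239132e+01, -1.79066974e-04,
        4.05557643e-03,  1.57846762e-05]), 'tool_pos': array([ 0.25969695, -0.51250499,  0.25546141]), 'orientation': array([[ 8.92115383e-01,  4.51807446e-01, -4.18390789e-04],
       [ 4.51807521e-01, -8.92114095e-01,  1.55062038e-03],
       [ 3.27329513e-04, -1.57236440e-03, -9.99998710e-01]]), 'contact_force': array([-0.25123932, -0.28946146, -0.11004801]), 'moment': array([ 0.00062393,  0.00067774, -0.00866068]), 'opening': 0.9989356628377234} 0.025
```

View pics/top0.png

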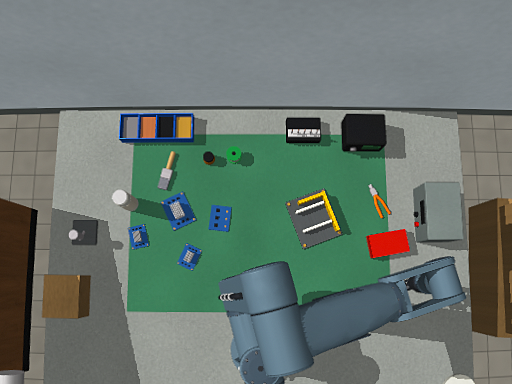

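View pics/side0.png

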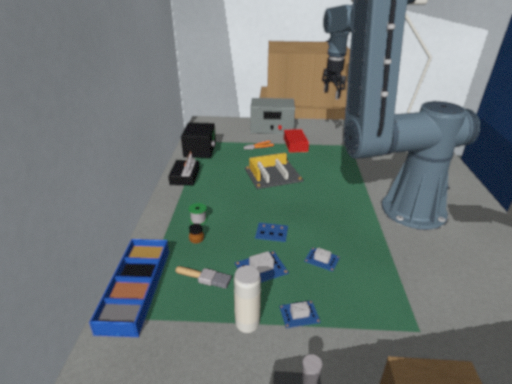

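The top view shows the big board near (179,210), the fixture near (314,217), the spray can near (122,198), and two smaller look-alike boards at (139,236) and (190,256). I'll zoom in next.

```bash
python3 - <<'E'
import cv2,numpy as np
im=cv2.imread("pics/top0.png")
a=im[175:245,145:225]; b=im[180:255,275:355]
a=cv2.resize(a,(400*1,350),interpolation=cv2.INTER_CUBIC)
b=cv2.resize(b,(400,375),interpolation=cv2.INTER_CUBIC)
cv2.imwrite("pics/za.png",cv2.resize(im[175:245,145:225],(800,700)[:2] if 0 else (680,595),interpolation=cv2.INTER_CUBIC))
cv2.imwrite("pics/zb.png",cv2.resize(im[180:255,275:355],(640,600),interpolation=cv2.INTER_CUBIC))
im=cv2.imread("pics/side0.png")
cv2.imwrite("pics/zc.png",cv2.resize(im[240:300,220:310],(720,480),interpolation=cv2.INTER_CUBIC))
cv2.imwrite("pics/zd.png",cv2.resize(im[145:195,235:310],(720,480),interpolation=cv2.INTER_CUBIC))
E
```

```text
(no output)
```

View pics/za.png

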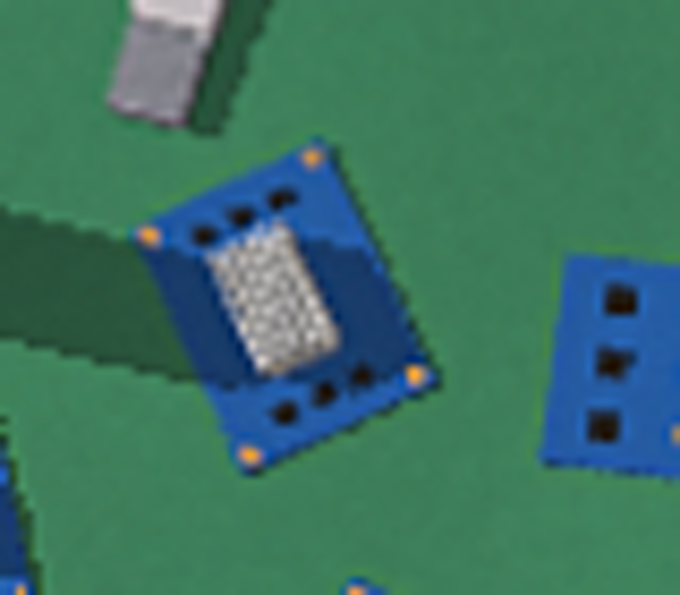

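View pics/zb.png

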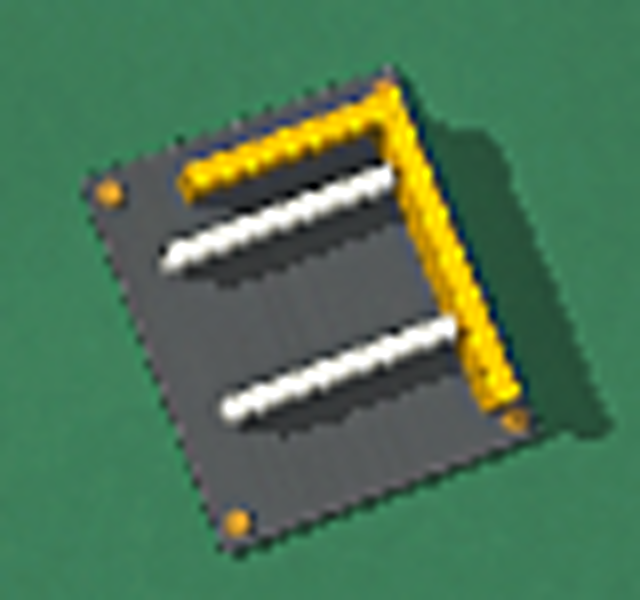

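View pics/zc.png

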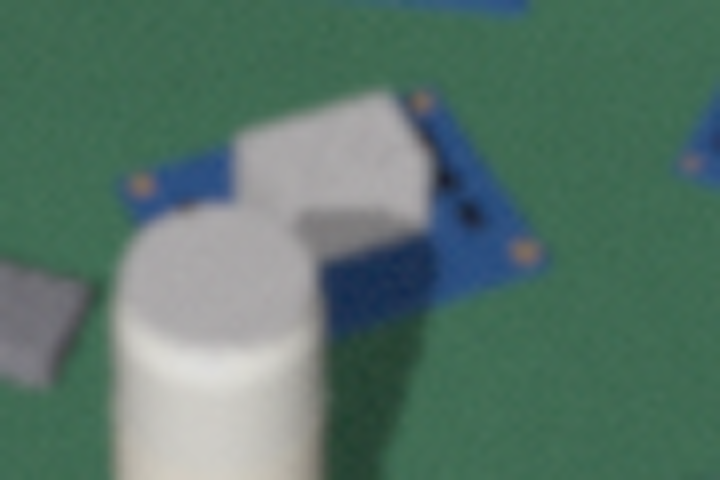

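View pics/zd.png

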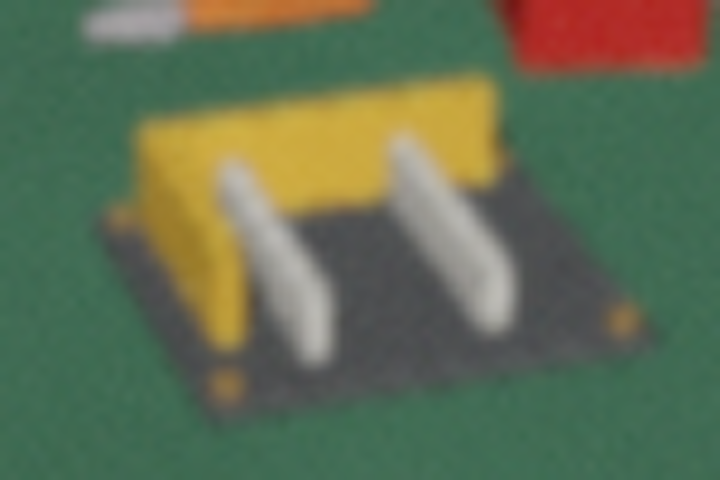

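```bash
cat > h.py <<'E'
import cv2,numpy as np
from plant import bot
from scipy.optimize import minimize
def proj(cm,P):
    T=np.linalg.inv(cm['pose']);q=P@T[:3,:3].T+T[:3,3]
    s=q[:,:2]/q[:,2:];s=s*(1+cm['k1']*(s**2).sum(1,keepdims=True))
    K=cm['camera_matrix'];return s@K[:2,:2].T+K[:2,2]
def box(x0,x1,y0,y1,z0,z1):
    return np.array([[x,y,z] for x in(x0,x1) for y in(y0,y1) for z in(z0,z1)])/1000.
def place(P,p):
    c,s=np.cos(p[2]),np.sin(p[2]);Q=P.copy();Q[:,0]=c*P[:,0]-s*P[:,1]+p[0];Q[:,1]=s*P[:,0]+c*P[:,1]+p[1];return Q
S=4
def cover(cm,boxes,p,roi):
    x0,y0,x1,y1=roi;m=np.zeros(((y1-y0)*S*2,(x1-x0)*S*2),np.uint8)
    for b in boxes:
        u=proj(cm,place(b,p)); u=((u+0.5-[x0,y0])*S*2-0.5)
        h=cv2.convexHull(u.astype(np.float32))
        cv2.fillConvexPoly(m,np.round(h*16).astype(np.int32),255,cv2.LINE_8,4)
    return cv2.resize(m,None,fx=1/(S*2),fy=1/(S*2),interpolation=cv2.INTER_AREA)/255.
def fit(terms,p0):
    # terms: (cm, boxes, softmask, roi)
    f=lambda p:sum(((cover(cm,b,p,r)-m)**2).sum() for cm,b,m,r in terms)
    best=None
    for d in (0.01,0.004):
        sim=np.array([p0]+[np.array(p0)+np.eye(3)[i]*[d,d,8*d][i] for i in range(3)])
        r=minimize(f,p0,method='Nelder-Mead',options=dict(initial_simplex=sim,xatol=1e-5,fatol=1e-3));p0=r.x
    return r.x,r.fun
def world(cm,uv,z):
    K=cm['camera_matrix'];d=np.array([[[uv[0],uv[1]]]],float)
    s=cv2.undistortPoints(d,K,np.array([cm['k1'],0,0,0,0.]))[0,0];
    # model applies k1 to undistorted slopes = opencv convention
    R=cm['pose'][:3,:3];t=cm['pose'][:3,3];v=R@[s[0],s[1],1];return t+v*(z-t[2])/v[2]
E
cat > m.py <<'E'
from h import *
T=bot.camera_model("top");Sd=bot.camera_model("side")
it=cv2.imread("pics/top0.png").astype(float);is_=cv2.imread("pics/side0.png").astype(float)
def crop(im,r): return im[r[1]:r[3],r[0]:r[2]]
soft=lambda v,a,b:np.clip((v-a)/(b-a),0,1)
yell=lambda im:soft(np.minimum(im[...,2],im[...,1])-im[...,0],60,130)
white=lambda im:soft(im.min(2),110,200)
blue=lambda im:soft(im[...,0]-im[...,1],-25,30)
rf=(275,180,355,255)
ry=[box(-150,12,-12,0,10,56),box(0,12,-12,100,10,56)]
rr=[box(-110,-100,2,122,38,40),box(-30,-20,2,122,38,40)]
c0=world(T,(275+380/8,180+105/8),.056);e=world(T,(275+505/8,180+400/8),.056)
d=(c0-e)[:2];p0=[c0[0],c0[1],np.arctan2(d[1],d[0])];print(p0)
mw=white(crop(it,rf));my=yell(crop(it,rf))
ps=[]
for nm,t in dict(y=[(T,ry,my,rf)],w=[(T,rr,mw,rf)],both=[(T,ry,my,rf),(T,rr,mw,rf)]).items():
    p,f=fit(t,p0);print(nm,p.round(4),f, my.sum(),mw.sum())
pf=p
rs=(235,145,310,195)
def yside(im): return soft(np.minimum(im[...,2],im[...,1])-im[...,0],40,100)
p,f=fit([(Sd,ry,yside(crop(is_,rs)),rs)],pf);print("side y",p.round(4),f)
# overlay
def draw(im,cm,boxes,p,col,r,s):
    o=cv2.resize(crop(im,r).astype(np.uint8),None,fx=s,fy=s,interpolation=cv2.INTER_CUBIC)
    for bs,c in zip(boxes,col):
      for b in bs:
        h=cv2.convexHull(proj(cm,place(b,p)).astype(np.float32))[:,0]
        cv2.polylines(o,[np.round((h+.5-[r[0],r[1]])*s).astype(int)],True,c,1)
    return o
cv2.imwrite("pics/of_t.png",draw(it,T,[ry,rr],pf,[(0,0,255),(255,0,255)],rf,8))
cv2.imwrite("pics/of_s.png",draw(is_,Sd,[ry,rr],pf,[(0,0,255),(255,0,255)],rs,8))
rb=(152,185,206,235)
bb=[box(-65,65,-50,50,0,5)];hs=[box(-30,30,-18,18,5,41)]
cc=world(T,(145+290/8.5,175+305/8.5),.005);a=world(T,(145+140/8.5,175+232/8.5),.005);b=world(T,(145+245/8.5,175+472/8.5),.005);d=(a-b)[:2]
p0=[cc[0],cc[1],np.arctan2(d[1],d[0])]
cr=crop(it,rb)
nongreen=1-soft(cr[...,1]-np.maximum(cr[...,0],cr[...,2]),0,12)
cv2.imwrite("pics/mask.png",cv2.resize(nongreen*255,None,fx=8,fy=8,interpolation=0))
# heat-sink light mask
light=soft(cr.min(2),90,140)
p1,f=fit([(T,bb,np.maximum(nongreen*0+blue(cr),light),rb)],p0);print("board",p1.round(4),f)
p2,f=fit([(T,hs,light,rb)],p1);print("hs",p2.round(4),f)
p3,f=fit([(T,bb,np.maximum(blue(cr),light),rb),(T,hs,light,rb)],p1);print("both",p3.round(4),f)
cv2.imwrite("pics/ob_t.png",draw(it,T,[bb,hs],p1,[(0,0,255),(255,0,255)],rb,8))
rs=(220,240,310,300)
cv2.imwrite("pics/ob_s.png",draw(is_,Sd,[bb,hs],p1,[(0,0,255),(255,0,255)],rs,8))
E
python3 m.py; cd pics; python3 -c "
import cv2,numpy as np
L=[cv2.imread(f+'.png') for f in ('of_t','ob_t','of_s','ob_s')]
L=[cv2.resize(x,(400,300)) for x in L]
cv2.imwrite('ov.png',np.vstack([np.hstack(L[:2]),np.hstack(L[2:])]))"
```

```text
[np.float64(0.5993240371633828), np.float64(-0.24858926069004214), np.float64(0.37847188838096774)]
y [ 0.5953 -0.2486  0.3577] 42.72914954216981 285.25714285714287 159.7111111111111
w [ 0.5939 -0.2474  0.3597] 5.34472724165919 285.25714285714287 159.7111111111111
both [ 0.5945 -0.2481  0.3622] 51.01017893867787 285.25714285714287 159.7111111111111
side y [ 0.5948 -0.2537  0.3424] 81.52955497885429
board [0.5373 0.326  0.4542] 51.73106406245532
hs [0.538  0.3281 0.4589] 37.03270326797386
both [0.5371 0.3266 0.4567] 90.95185526863477[ WARN:0@2.509] global loadsave.cpp:1063 imwrite_ Unsupported depth image for selected encoder is fallbacked to CV_8U.
```

View pics/ov.png

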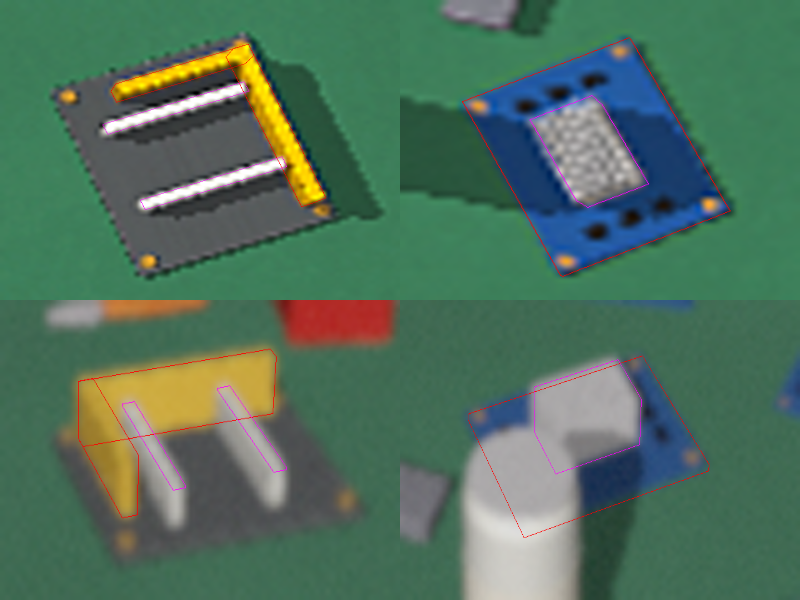

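The overlays fit both objects in the top view. The corner is at about (0.594, -0.248) with yaw 0.360, and the board is at about (0.537, 0.326) with yaw 0.456. Next I'll check clearance to the can and work out the approach.

```bash
cat >> h.py <<'E'
def rel(pos,yaw,p=True):
    s=bot.sense();R=np.array(s['orientation']);t=np.array(s['tool_pos'])
    c,n=np.cos(yaw),np.sin(yaw)
    G=np.array([[c,n,0],[n,-c,0],[0,0,-1.]])
    rv=cv2.Rodrigues(R.T@G)[0].ravel()*180/np.pi
    d=R.T@(np.array(pos)-t)
    print('rel rot',rv.round(2),'shift',d.round(4));return rv,d
def st():
    s=bot.sense();R=np.array(s['orientation'])
    print('t',round(s['time_s'],2),'pos',np.array(s['tool_pos']).round(4),'yaw',np.arctan2(R[1,0],R[0,0]).round(4),'tilt',(R[:2,2]).round(4),'F',np.array(s['contact_force']).round(2),'M',np.array(s['moment']).round(2),'op',round(float(s['opening']),3),'q',np.array(s['joint_pos']).round(2))
E
python3 - <<'E'
from h import *
T=bot.camera_model("top");print(world(T,(121,197),.17));st()
rel([.5373,.3265,.20],.456)
E
```

```text
[0.56300392 0.51044516 0.17      ]
t 0.1 pos [ 0.2597 -0.5125  0.2555] yaw 0.4688 tilt [-0.0004  0.0016] F [-0.25 -0.29 -0.11] M [ 0.    0.   -0.01] op 0.999 q [-1.31  0.18  1.61 -0.    1.35 -0.21]
rel rot [-0.09 -0.02  0.73] shift [ 0.6267 -0.623   0.0566]
```

{"api": "step_arm", "payload": {
  "increments": [0,0,0.7,0.627,-0.623,0,1,0,0,0.7,0.627,-0.623,0,1,0,0,0.7,0.627,-0.623,0,1,0,0,0.7,0.627,-0.623,0,1,0,0,0.7,0.627,-0.623,0,1,0,0,0.7,0.627,-0.623,0,1,0,0,0.7,0.627,-0.623,0,1,0,0,0.7,0.627,-0.623,0,1]
}}

```text
time_s: 0.9
tool_pos: [0.3854, -0.1312, 0.2564]
orientation: [[0.898, 0.44, -0.0], [0.44, -0.898, 0.001], [0.001, -0.001, -1.0]]
contact_force: [1.5, -0.1, -0.9]
opening: 0.999
```

```bash
python3 -c "
from h import *
st();rel([.5373,.3265,.20],.456)"
```

```text
t 0.9 pos [ 0.3854 -0.1312  0.2564] yaw 0.456 tilt [-0.0001  0.0014] F [ 1.51 -0.11 -0.94] M [-0.04 -0.   -0.  ] op 0.999 q [-0.62 -0.22  2.    0.    1.36  0.49]
rel rot [-0.08 -0.03 -0.  ] shift [ 0.3379 -0.344   0.057 ]
```

{"api": "step_arm", "payload": {
  "increments": [0,0,0,0.338,-0.344,0.02,1,0,0,0,0.338,-0.344,0.02,1,0,0,0,0.338,-0.344,0.02,1,0,0,0,0.338,-0.344,0.02,1,0,0,0,0.338,-0.344,0.02,1,0,0,0,0.338,-0.344,0.02,1,0,0,0,0.338,-0.344,0.02,1,0,0,0,0.338,-0.344,0.02,1]
}}

```text
time_s: 1.7
tool_pos: [0.5109, 0.2485, 0.2399]
orientation: [[0.898, 0.441, -0.001], [0.441, -0.898, 0.001], [-0.0, -0.001, -1.0]]
contact_force: [1.1, -0.8, 0.8]
opening: 1.001
```

```bash
python3 -c "
from h import *
st();rel([.5373,.3265,.12],.456)"
```

```text
t 1.7 pos [0.5109 0.2485 0.2399] yaw 0.4564 tilt [-0.0006  0.0012] F [ 1.08 -0.75  0.76] M [-0.03 -0.03 -0.  ] op 1.001 q [0.24 0.18 1.64 0.   1.32 1.36]
rel rot [-0.07  0.    0.02] shift [ 0.0581 -0.0582  0.12  ]
```

{"api": "step_arm", "payload": {
  "increments": [0,0,0,0.03,-0.03,0.03,1,0,0,0,0.058,-0.058,0.06,1,0,0,0,0.058,-0.058,0.1,1,0,0,0,0.058,-0.058,0.13,1,0,0,0,0.058,-0.058,0.13,1,0,0,0,0.058,-0.058,0.13,1,0,0,0,0.058,-0.058,0.13,1,0,0,0,0.058,-0.058,0.13,1]
}}

```text
time_s: 2.5
tool_pos: [0.5389, 0.3265, 0.1127]
orientation: [[0.898, 0.44, 0.003], [0.44, -0.898, 0.003], [0.004, -0.001, -1.0]]
contact_force: [1.6, -0.2, 0.2]
opening: 0.999
```

```bash
python3 -c "
from h import *
st();rel([.5373,.3265,.037],.456)
for n in('top','side'):
    cv2.imwrite(f'pics/{n}1.png',bot.capture(n)[:,:,::-1])
a=cv2.imread('pics/top1.png')[175:245,145:225];b=cv2.imread('pics/side1.png')[200:300,200:330]
cv2.imwrite('pics/c1.png',np.hstack([cv2.resize(a,(400,350)),cv2.resize(b,(400,350))]))
"
```

```text
t 2.5 pos [0.5389 0.3265 0.1127] yaw 0.4558 tilt [0.0035 0.0027] F [ 1.56 -0.19  0.23] M [ 0.   -0.02 -0.02] op 0.999 q [0.36 0.45 1.57 0.   1.12 1.47]
rel rot [-0.05 -0.25 -0.01] shift [-0.0018 -0.0006  0.0757]
```

View pics/c1.png

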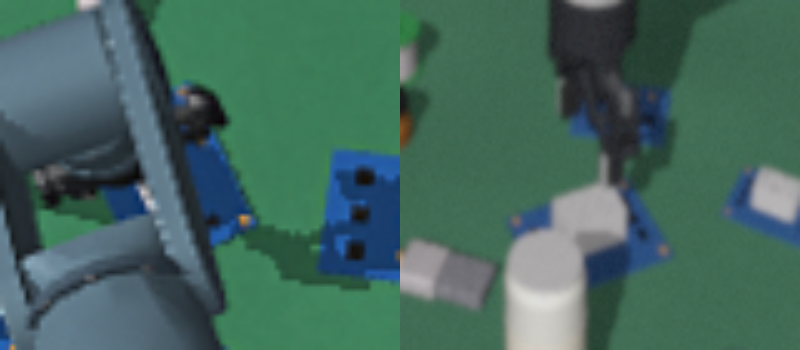

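The top crop shows the fingers either side of the sink, at about (130,190) and (205,105). The side crop agrees, so I'm descending to 0.037 and closing.

{"api": "step_arm", "payload": {
  "increments": [0,-0.2,0,-0.002,-0.001,0.03,1,0,-0.2,0,-0.002,-0.001,0.055,1,0,-0.2,0,-0.002,-0.001,0.068,1,0,-0.2,0,-0.002,-0.001,0.074,1,0,-0.2,0,-0.002,-0.001,0.075,1,0,-0.2,0,-0.002,-0.001,0.075,1,0,-0.2,0,-0.002,-0.001,0.075,0.2,0,-0.2,0,-0.002,-0.001,0.075,0]
}}

```text
time_s: 3.4
tool_pos: [0.5371, 0.3269, 0.0381]
orientation: [[0.898, 0.44, 0.001], [0.44, -0.898, 0.001], [0.001, -0.001, -1.0]]
contact_force: [0.6, 0.6, -0.3]
opening: 0.694
```

```bash
python3 -c "
from h import *
st();rel([.5373,.3265,.037],.456)"
```

```text
t 3.4 pos [0.5371 0.3269 0.0381] yaw 0.456 tilt [0.001  0.0014] F [ 0.63  0.58 -0.29] M [-0.01  0.02 -0.  ] op 0.694 q [0.36 0.56 1.59 0.   0.99 1.47]
rel rot [-0.05 -0.08  0.  ] shift [0.     0.0005 0.0011]
```

{"api": "step_arm", "payload": {
  "increments": [0,0,0,0,0,0,-0.2,0,0,0,0,0,0,-1,0,0,0,0,0,0,-1,0,0,0,0,0,0,-1,0,0,0,0,0,0,-1,0,0,0,0,0,0,-1,0,0,0,0,0,0,-1,0,0,0,0,0,0,-1]
}}

```text
time_s: 4.2
tool_pos: [0.5378, 0.3272, 0.0391]
orientation: [[0.898, 0.44, 0.003], [0.44, -0.898, 0.002], [0.003, -0.001, -1.0]]
contact_force: [0.1, 0.3, 5.7]
opening: 0.409
```

```bash
python3 -c "
from h import *
st()"
```

```text
t 4.2 pos [0.5378 0.3272 0.0391] yaw 0.4561 tilt [0.0026 0.002 ] F [0.11 0.34 5.7 ] M [-0.05  0.04  0.01] op 0.409 q [0.36 0.56 1.59 0.   0.99 1.47]
```

{"api": "step_arm", "payload": {
  "increments": [0,0,0,0,0,-0.01,-1,0,0,0,0,0,-0.03,-1,0,0,0,0,0,-0.06,-1,0,0,0,0,0,-0.09,-1,0,0,0,0,0,-0.11,-1,0,0,0,0,0,-0.11,-1,0,0,0,0,0,-0.11,-1,0,0,0,0,0,-0.11,-1]
}}

```text
time_s: 5.0
tool_pos: [0.5363, 0.3264, 0.147]
orientation: [[0.898, 0.44, -0.001], [0.44, -0.898, 0.001], [-0.0, -0.001, -1.0]]
contact_force: [-0.9, 0.1, -2.0]
opening: 0.407
```

```bash
python3 -c "
from h import *
st()
c=np.array([.5943,-.2478]);y=.36
R=np.array([[np.cos(y),-np.sin(y)],[np.sin(y),np.cos(y)]])
for o in((-.065,.05),(-.077,.062)): print(o,c+R@o)
g=c+R@(-.077,.062);rel([g[0],g[1],.15],.36)
for n in('top','side'):
    cv2.imwrite(f'pics/{n}2.png',bot.capture(n)[:,:,::-1])
a=cv2.imread('pics/top2.png')[175:245,145:225];b=cv2.imread('pics/side2.png')[180:300,190:330]
cv2.imwrite('pics/c2.png',np.hstack([cv2.resize(a,(400,350)),cv2.resize(b,(400,350))]))
"
```

```text
t 5.0 pos [0.5363 0.3264 0.147 ] yaw 0.456 tilt [-0.0006  0.0007] F [-0.87  0.1  -1.97] M [0.04 0.05 0.  ] op 0.407 q [0.36 0.41 1.55 0.   1.18 1.47]
(-0.065, 0.05) [ 0.51585299 -0.22390298]
(-0.077, 0.062) [ 0.50039494 -0.21689951]
rel rot [-0.05  0.02  5.5 ] shift [-0.2715  0.472  -0.0033]
```

View pics/c2.png

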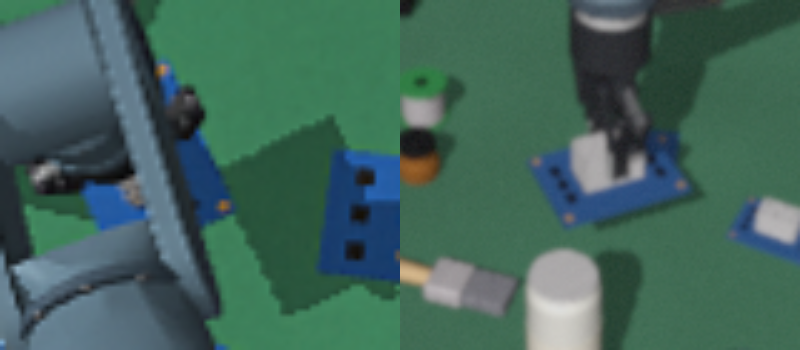

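The side crop shows the board hanging level from the fingers at about (625,180), with its shadow clear of it. I'm carrying it to the fixture.

{"api": "step_arm", "payload": {
  "increments": [0,0,1,-0.022,0.038,-0.003,-1,0,0,2,-0.047,0.081,-0.003,-1,0,0,3,-0.072,0.124,-0.003,-1,0,0,4,-0.097,0.167,-0.003,-1,0,0,5,-0.122,0.21,-0.003,-1,0,0,5.5,-0.147,0.253,-0.003,-1,0,0,5.5,-0.172,0.296,-0.003,-1,0,0,5.5,-0.192,0.333,-0.003,-1]
}}

```text
time_s: 5.9
tool_pos: [0.5096, -0.0592, 0.1489]
orientation: [[0.936, 0.352, -0.002], [0.352, -0.936, 0.001], [-0.002, -0.002, -1.0]]
contact_force: [0.9, 0.2, -2.5]
opening: 0.411
```

```bash
python3 -c "
from h import *
st()
rel([.5004,-.2169,.13],.36)"
```

```text
t 5.9 pos [ 0.5096 -0.0592  0.1489] yaw 0.3592 tilt [-0.002  0.001] F [ 0.89  0.23 -2.53] M [-0.   -0.04  0.02] op 0.411 q [-0.35  0.17  1.85  0.    1.12  0.86]
rel rot [-0.09  0.09 -0.04] shift [-0.064   0.1444  0.0188]
```

{"api": "step_arm", "payload": {
  "increments": [0,0,0,-0.018,0.04,0,-1,0,0,0,-0.035,0.08,0,-1,0,0,0,-0.05,0.115,0,-1,0,0,0,-0.06,0.135,0.008,-1,-0.1,0.1,0,-0.064,0.144,0.015,-1,-0.1,0.1,0,-0.064,0.144,0.019,-1,-0.1,0.1,0,-0.064,0.144,0.019,-1,-0.1,0.1,0,-0.064,0.144,0.019,-1]
}}

```text
time_s: 6.7
tool_pos: [0.5003, -0.215, 0.1294]
orientation: [[0.936, 0.353, -0.001], [0.353, -0.936, 0.001], [-0.0, -0.001, -1.0]]
contact_force: [0.9, 0.2, -2.3]
opening: 0.41
```

```bash
python3 -c "
from h import *
st()
rel([.5004,-.2169,.09],.36)
for n in('top','side'):
    cv2.imwrite(f'pics/{n}3.png',bot.capture(n)[:,:,::-1])
a=cv2.imread('pics/top3.png')[180:255,270:355];b=cv2.imread('pics/side3.png')[125:205,220:320]
cv2.imwrite('pics/c3.png',np.hstack([cv2.resize(a,(400,350)),cv2.resize(b,(400,350))]))
"
```

```text
t 6.7 pos [ 0.5003 -0.215   0.1294] yaw 0.3608 tilt [-0.0005  0.0009] F [ 0.85  0.2  -2.25] M [-0.04  0.04  0.  ] op 0.41 q [-0.62  0.26  1.79  0.    1.09  0.59]
rel rot [-0.06  0.01  0.05] shift [-0.0005  0.0019  0.0394]
```

View pics/c3.png

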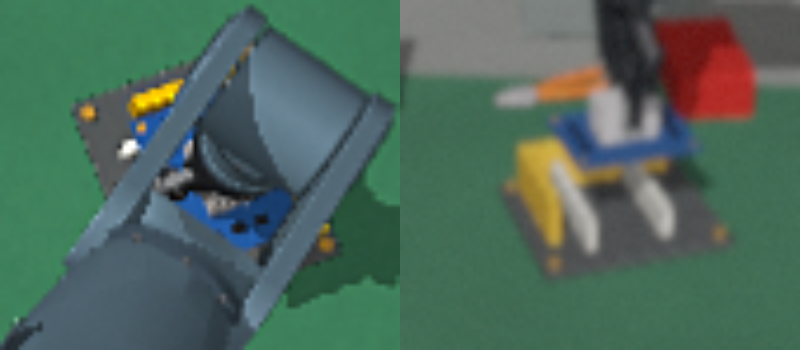

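The side crop shows the board level above the rails, clear of the stops at about (540,190) and (610,170). I'll overlay the predicted board to check how it sits in the hand.

```bash
cat > ov.py <<'E'
import sys
from h import *
tag=sys.argv[1]
s=bot.sense();t=np.array(s['tool_pos']);R=np.array(s['orientation']);yaw=np.arctan2(R[1,0],R[0,0])
p=[t[0],t[1],yaw];zb=(t[2]-.039)*1000
bb=[box(-65,65,-50,50,zb,zb+5)];hs=[box(-30,30,-18,18,zb+5,zb+41)]
pf=[.5943,-.2478,.36]
ry=[box(-150,12,-12,0,10,56),box(0,12,-12,100,10,56)];rr=[box(-110,-100,2,122,38,40),box(-30,-20,2,122,38,40)]
L=[]
for n,r,k in(('top',(270,180,355,255),6),('side',(235,130,310,200),6)):
    cm=bot.camera_model(n);im=cv2.imread(f'pics/{n}{tag}.png')
    o=cv2.resize(im[r[1]:r[3],r[0]:r[2]],None,fx=k,fy=k,interpolation=cv2.INTER_CUBIC)
    for bs,q,c in((bb,p,(0,255,255)),(hs,p,(255,0,255)),(ry,pf,(0,0,255)),(rr,pf,(255,255,0))):
        for b in bs:
            h=cv2.convexHull(proj(cm,place(b,q)).astype(np.float32))[:,0]
            cv2.polylines(o,[np.round((h+.5-[r[0],r[1]])*k).astype(int)],True,c,1)
    L.append(cv2.resize(o,(400,360)))
cv2.imwrite(f'pics/ov{tag}.png',np.hstack(L))
E
python3 ov.py 3
```

```text
(no output)
```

View pics/ov3.png

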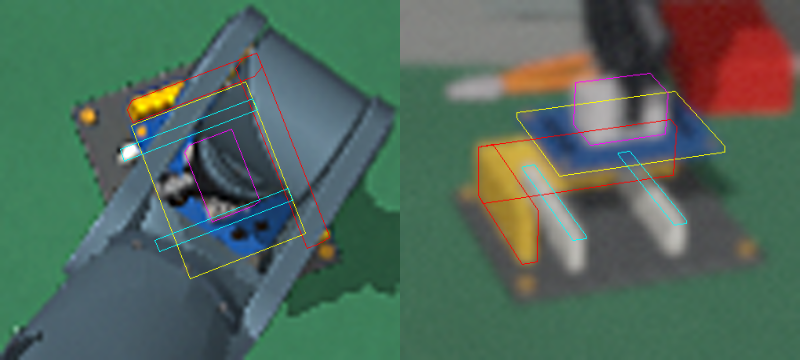

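{"api": "step_arm", "payload": {
  "increments": [0,0,0,0,0.002,0.01,-1,0,0,0,0,0.002,0.02,-1,0,0,0,0,0.002,0.03,-1,0,0,0,0,0.002,0.038,-1,0,0,0,0,0.002,0.043,-1,0,0,0,0,0.002,0.045,-1,0,0,0,0,0.002,0.046,-1,0,0,0,0,0.002,0.046,-1]
}}

```text
time_s: 7.6
tool_pos: [0.5015, -0.2174, 0.0842]
orientation: [[0.936, 0.353, 0.001], [0.353, -0.936, -0.0], [0.001, 0.0, -1.0]]
contact_force: [-0.3, -0.1, -2.1]
opening: 0.409
```

```bash
python3 -c "
from h import *
st()
rel([.5004,-.2169,.0785],.36)"
```

```text
t 7.6 pos [ 0.5015 -0.2174  0.0842] yaw 0.3608 tilt [ 0.0008 -0.0002] F [-0.33 -0.1  -2.12] M [-0.01 -0.02  0.01] op 0.409 q [-0.63  0.34  1.8   0.    1.    0.58]
rel rot [ 0.03 -0.04  0.05] shift [-0.0009 -0.0008  0.0057]
```

{"api": "step_arm", "payload": {
  "increments": [0,0,0,0,0,0.001,-1,0,0,0,0,0,0.002,-1,0,0,0,0,0,0.003,-1,0,0,0,0,0,0.004,-1,0,0,0,0,0,0.005,-1,0,0,0,0,0,0.0055,-1,0,0,0,0,0,0.0055,-1,0,0,0,0,0,0.0055,-1]
}}

```text
time_s: 8.4
tool_pos: [0.5018, -0.2175, 0.0791]
orientation: [[0.936, 0.353, 0.001], [0.353, -0.936, -0.0], [0.001, 0.001, -1.0]]
contact_force: [-1.7, 0.8, 3.4]
opening: 0.404
```

```bash
python3 -c "
from h import *
st()"
```

```text
t 8.4 pos [ 0.5018 -0.2175  0.0791] yaw 0.3609 tilt [ 0.0013 -0.0004] F [-1.69  0.79  3.38] M [0.35 0.18 0.06] op 0.404 q [-0.63  0.35  1.8   0.    0.99  0.58]
```

{"api": "step_arm", "payload": {
  "increments": [0,0,0,0,0,0.0005,-1,0,0,0,0,0,0.001,-1,0,0,0,0,0,0.0015,-1,0,0,0,0,0,0.0015,-1,0,0,0,0,0,0.0015,-1,0,0,0,0,0,0.0015,-1,0,0,0,0,0,0.0015,-1,0,0,0,0,0,0.0015,-1]
}}

```text
time_s: 9.2
tool_pos: [0.5023, -0.2178, 0.079]
orientation: [[0.936, 0.353, 0.002], [0.353, -0.936, -0.001], [0.002, 0.002, -1.0]]
contact_force: [-3.8, 2.7, 10.8]
opening: 0.404
```

```bash
python3 -c "
from h import *
st()
for n in('top','side'):
    cv2.imwrite(f'pics/{n}4.png',bot.capture(n)[:,:,::-1])
";python3 ov.py 4
```

```text
t 9.2 pos [ 0.5023 -0.2178  0.079 ] yaw 0.3609 tilt [ 0.0022 -0.001 ] F [-3.77  2.74 10.83] M [0.81 0.67 0.07] op 0.404 q [-0.63  0.35  1.8   0.    0.99  0.58]
```

View pics/ov4.png

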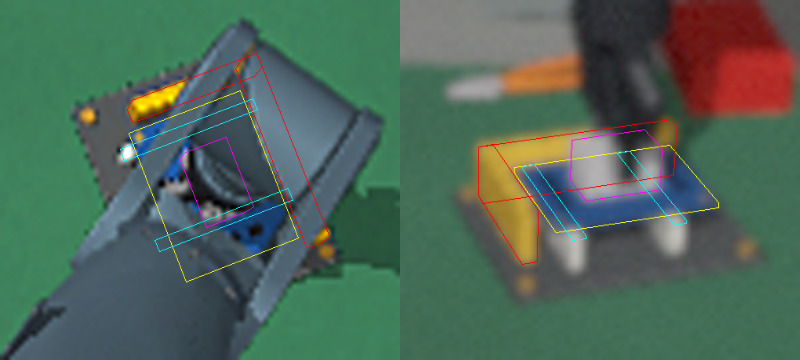

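The board is down on both rails with about 13 N, and z matches the prediction. Now I'll slide it toward the long stop, which is tool +y.

{"api": "step_arm", "payload": {
  "increments": [0,0,0,0.001,0.001,0.001,-1,0,0,0,0.002,0.002,0.001,-1,0,0,0,0.003,0.003,0.001,-1,0,0,0,0.004,0.004,0.001,-1,0,0,0,0.005,0.005,0.001,-1,0,0,0,0.006,0.006,0.001,-1,0,0,0,0.007,0.007,0.001,-1,0,0,0,0.007,0.007,0.001,-1]
}}

```text
time_s: 10.1
tool_pos: [0.5119, -0.2221, 0.0791]
orientation: [[0.936, 0.353, 0.003], [0.353, -0.936, -0.001], [0.002, 0.002, -1.0]]
contact_force: [-2.3, 1.6, 7.6]
opening: 0.41
```

```bash
cat >> h.py <<'E'
def cs():
    st();s=bot.sense();t=np.array(s['tool_pos'])[:2]-[.5943,-.2478];y=.36
    R=np.array([[np.cos(y),-np.sin(y)],[np.sin(y),np.cos(y)]])
    print('corner frame',(R.T@t).round(4),'F',(R.T@np.array(s['contact_force'])[:2]).round(2))
E
python3 -c "
from h import *
cs()"
```

```text
t 10.1 pos [ 0.5119 -0.2221  0.0791] yaw 0.3609 tilt [ 0.0031 -0.0015] F [-2.32  1.65  7.64] M [0.71 0.41 0.01] op 0.41 q [-0.62  0.37  1.77  0.    1.    0.59]
corner frame [-0.0681  0.0531] F [-1.59  2.36]
```

{"api": "step_arm", "payload": {
  "increments": [0,0,0,0,0.0006,0.001,-1,0,0,0,0,0.0012,0.001,-1,0,0,0,0,0.0018,0.001,-1,0,0,0,0,0.0024,0.001,-1,0,0,0,0,0.003,0.001,-1,0,0,0,0,0.0035,0.001,-1,0,0,0,0,0.004,0.001,-1,0,0,0,0,0.004,0.001,-1]
}}

```text
time_s: 10.9
tool_pos: [0.5138, -0.2256, 0.0791]
orientation: [[0.936, 0.353, 0.004], [0.353, -0.936, -0.001], [0.003, 0.002, -1.0]]
contact_force: [-0.5, 2.9, 8.2]
opening: 0.407
```

```bash
python3 -c "
from h import *
cs()"
```

```text
t 10.9 pos [ 0.5138 -0.2256  0.0791] yaw 0.3608 tilt [ 0.004  -0.0011] F [-0.46  2.92  8.22] M [ 0.98  0.38 -0.  ] op 0.407 q [-0.63  0.37  1.77  0.    1.    0.58]
corner frame [-0.0675  0.0491] F [0.6  2.89]
```

{"api": "step_arm", "payload": {
  "increments": [0,0,0,0,0.0004,0.001,-1,0,0,0,0,0.0008,0.001,-1,0,-0.1,0,0,0.0012,0.001,-1,0,-0.2,0,0,0.0016,0.001,-1,0,-0.2,0,0,0.002,0.001,-1,0,-0.2,0,0,0.002,0.001,-1,0,-0.2,0,0,0.002,0.001,-1,0,-0.2,0,0,0.002,0.001,-1]
}}

```text
time_s: 11.7
tool_pos: [0.5141, -0.2258, 0.079]
orientation: [[0.936, 0.353, -0.001], [0.353, -0.936, 0.001], [-0.0, -0.001, -1.0]]
contact_force: [-7.0, 9.5, 15.6]
opening: 0.411
```

```bash
python3 -c "
from h import *
cs()"
```

```text
t 11.7 pos [ 0.5141 -0.2258  0.079 ] yaw 0.3603 tilt [-0.0007  0.0007] F [-7.    9.49 15.65] M [ 1.48  0.84 -0.35] op 0.411 q [-0.63  0.38  1.76  0.    1.01  0.59]
corner frame [-0.0673  0.0488] F [-3.21 11.35]
```

The long stop is touched, at about 11 N. Next I'll press along x toward the short stop while keeping some y push.

{"api": "step_arm", "payload": {
  "increments": [0,0,0,0.0005,0.001,0.0008,-1,0,0,0,0.001,0.001,0.0008,-1,0,0,0.1,0.0015,0.001,0.0008,-1,0,0,0.1,0.002,0.001,0.0008,-1,0,0,0.2,0.0025,0.001,0.0008,-1,0,0,0.2,0.003,0.001,0.0008,-1,0,0,0.2,0.003,0.001,0.0008,-1,0,0,0.2,0.003,0.001,0.0008,-1]
}}

```text
time_s: 12.5
tool_pos: [0.5161, -0.2252, 0.0791]
orientation: [[0.937, 0.35, -0.004], [0.35, -0.937, 0.002], [-0.003, -0.003, -1.0]]
contact_force: [-9.9, 5.0, 15.2]
opening: 0.409
```

```bash
python3 -c "
from h import *
cs()"
```

```text
t 12.5 pos [ 0.5161 -0.2252  0.0791] yaw 0.3572 tilt [-0.0035  0.0018] F [-9.95  4.96 15.17] M [ 0.52  1.22 -0.08] op 0.409 q [-0.62  0.38  1.75 -0.    1.01  0.59]
corner frame [-0.0652  0.0487] F [-7.56  8.15]
```

{"api": "step_arm", "payload": {
  "increments": [0,0.1,0,0.0005,0.001,0.0008,-1,0,0.1,0,0.001,0.001,0.0008,-1,0,0.1,0,0.0015,0.001,0.0008,-1,0,0.1,0,0.0018,0.001,0.0008,-1,0,0.1,0,0.0018,0.001,0.0008,-1,0,0.1,0,0.0018,0.001,0.0008,-1,0,0.1,0,0.0018,0.001,0.0008,-1,0,0.1,0,0.0018,0.001,0.0008,-1]
}}

```text
time_s: 13.3
tool_pos: [0.5163, -0.2251, 0.0791]
orientation: [[0.937, 0.35, -0.006], [0.35, -0.937, 0.003], [-0.005, -0.005, -1.0]]
contact_force: [-14.3, 3.9, 16.5]
opening: 0.406
```

```bash
python3 -c "
from h import *
cs()
for n in('top','side'):
    cv2.imwrite(f'pics/{n}5.png',bot.capture(n)[:,:,::-1])
";python3 ov.py 5
```

```text
t 13.3 pos [ 0.5163 -0.2251  0.0791] yaw 0.3576 tilt [-0.0062  0.0033] F [-14.32   3.88  16.52] M [ 0.31  1.66 -0.02] op 0.406 q [-0.62  0.38  1.75 -0.    1.01  0.59]
corner frame [-0.065   0.0487] F [-12.04   8.68]
```

View pics/ov5.png

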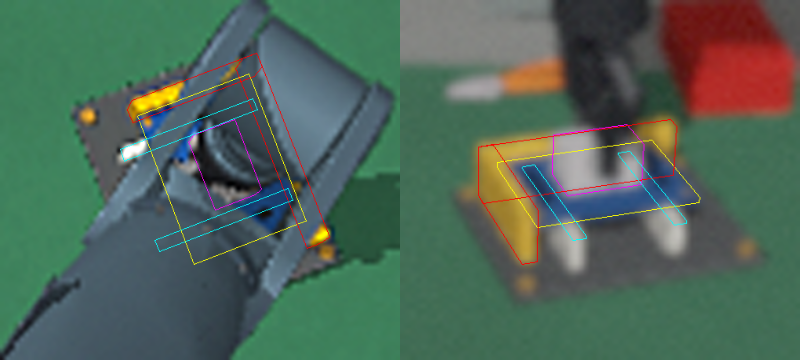

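Both stops are touched: x stalled at -0.065 at 12 N. The overlay shows the board edge along the yellow stops. A final settle will even out the pushes and level the tool.

{"api": "step_arm", "payload": {
  "increments": [0,0.2,0,0.0012,0.0012,0.0008,-1,0,0.3,0,0.0012,0.0015,0.0007,-1,0,0.3,0,0.0012,0.0018,0.0006,-1,0,0.3,0,0.0012,0.0018,0.0006,-1,0,0.3,0,0.0012,0.0018,0.0006,-1,0,0.3,0,0.0012,0.0018,0.0006,-1,0,0.3,0,0.0012,0.0018,0.0006,-1,0,0.3,0,0.0012,0.0018,0.0006,-1]
}}

```text
time_s: 14.2
tool_pos: [0.5163, -0.2253, 0.0792]
orientation: [[0.937, 0.35, -0.006], [0.35, -0.937, 0.007], [-0.003, -0.009, -1.0]]
contact_force: [-12.7, 7.7, 17.0]
opening: 0.413
```

```bash
python3 -c "
from h import *
cs()
"
```

```text
t 14.2 pos [ 0.5163 -0.2253  0.0792] yaw 0.3578 tilt [-0.0056  0.0073] F [-12.7    7.69  17.03] M [ 0.67  1.58 -0.14] op 0.413 q [-0.62  0.38  1.75  0.    1.02  0.59]
corner frame [-0.065   0.0485] F [-9.18 11.67]
```

```bash
python3 -c "
from h import *
rel([.5163,-.2253,.0792],.3578)
"
```

```text
rel rot [-0.5   0.15  0.  ] shift [-0. -0.  0.]
```

{"api": "step_arm", "payload": {
  "increments": [-0.2,0.1,0,0.0012,0.0018,0.0005,-1,-0.4,0.15,0,0.0017,0.0018,0.0003,-1,-0.5,0.2,0,0.0017,0.0018,0.0003,-1,-0.5,0.2,0,0.0017,0.0018,0.0003,-1,-0.5,0.2,0,0.0017,0.0018,0.0003,-1,-0.5,0.2,0,0.0017,0.0018,0.0003,-1,-0.5,0.2,0,0.0017,0.0018,0.0003,-1,-0.5,0.2,0,0.0017,0.0018,0.0003,-1]
}}

```text
time_s: 15.0
tool_pos: [0.5163, -0.2252, 0.0791]
orientation: [[0.937, 0.35, -0.005], [0.35, -0.937, 0.003], [-0.003, -0.005, -1.0]]
contact_force: [-13.1, 5.4, 14.7]
opening: 0.41
```

```bash
python3 -c "
from h import *
cs()
for n in('top','side'):
    cv2.imwrite(f'pics/{n}6.png',bot.capture(n)[:,:,::-1])
cs()
b=cv2.imread('pics/side6.png')[130:200,235:310];cv2.imwrite('pics/c6.png',cv2.resize(b,(600,560),interpolation=cv2.INTER_CUBIC))
"
```

```text
t 15.0 pos [ 0.5163 -0.2252  0.0791] yaw 0.3579 tilt [-0.0046  0.0031] F [-13.13   5.44  14.72] M [ 0.71  1.65 -0.19] op 0.41 q [-0.62  0.38  1.75 -0.    1.01  0.59]
corner frame [-0.065   0.0486] F [-10.38   9.71]
t 15.1 pos [ 0.5163 -0.2252  0.0791] yaw 0.358 tilt [-0.0046  0.0031] F [-12.77   5.85  14.61] M [ 0.76  1.66 -0.21] op 0.408 q [-0.62  0.38  1.75 -0.    1.01  0.59]
corner frame [-0.065   0.0487] F [-9.89  9.97]
```

View pics/c6.png

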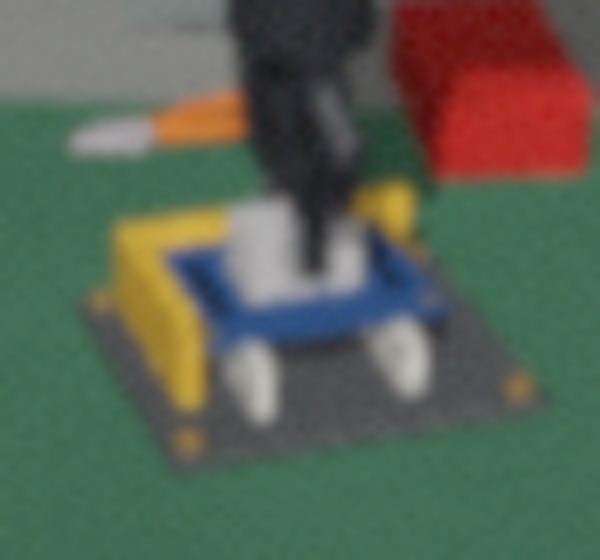

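```bash
python3 -c "
from h import *
bot.job_done();cs()"
```

```text
the job is handed in; nothing more can be done
the job is handed in; nothing more can be done
```

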